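# Tighten the port cap of an outdoor enclosure

## Robot

A 6-joint arm with a two-finger parallel gripper is mounted at the origin on the work surface. World frame = base frame: x ahead of the robot, y to its left, z up, the work surface at z = 0. Lengths are in m, angles in rad, forces in N, time in s.
With the tool pointing down it reaches from about 0.35 to 0.85 m from the base axis. Payload 8.1 kg.
Tool frame: the origin (TCP) lies on the front face of the gripper's body, between the roots of the fingers; the fingertips stand 84 mm ahead of it and the grasp point (between the pads) lies 65 mm ahead of it; x points along the fingers, z is the direction in which the jaws open and shut, and the axes are right-handed (so a half turn about x gives the same grasp; the last joint's range is limited). The gripper opens to 93 mm and grips with 3 to 60 N. Pads are 15 mm wide; open, the fingers measure 128 mm over their backs; the gripper's body (75 mm by 188 mm) begins 65 mm behind the grasp point.
Start: joints at [-1.339, 0.13, 1.488, -0, 1.523, -0.085], TCP at [0.187, -0.57, 0.303] pointing down, gripper open.
Joint ranges: [-2.96, 2.96], [-0.89, 2.26], [0.02, 2.5], [-1.34, 4.48], [0, 2.73], [-2.66, 2.66]. Speed limits (rad/s): [2.39, 2.39, 2.79, 3.14, 3.14, 3.14].

## Interface

Orientations are given as a unit quaternion [w, x, y, z].
In Python, from rig import * gives the robot as it stands.
- The arm moves only by the tool drive_tool, never from a script. Its argument "plan" is a list of rows, each a list of 4 numbers: the shift along the tool's x, y, z in units of 30 mm (1.0 is 30 mm), then the turn about the tool's x in units of 6 degrees (1.0 is 6 degrees). A call has exactly 8 rows; each row is the pose to reach, as a shift and turn from the pose measured when the call began, along the tool's axes at that moment; what a row does not reach only later rows make up. A row lasts 1/12 s, in which the tool goes at most 41.7 mm and 7.16 degrees, less where a joint would pass 70% of its speed; a pose out of reach is approached as far as the arm can. A call with a gripper value outside its range is refused whole. "gripper" is the closure in counts, from 0 (fully open) to 255 (shut), set as the call begins (left out, the last holds). The fingers move at their own pace and stop on an object; "grip_force" is the grip in N (left out, the last holds). Time passes only in rows, so rows that repeat a pose let the fingers close, or fill a call up. It gives the time, the measured TCP pose, the force and the opening at its end, in the units of the state.
- sense(): the state, without advancing time (a new reading comes with each control period).
- snapshot(name): name is "scene" or "top"; returns (picture, depth): 420x560x3 uint8, red, green, blue; 420x560 float32, m along the optical axis (not along the pixel's ray), 0 where there is no reading.
- camera_model(name): a dict with "intrinsics" (3x3 intrinsics, pixels), "dist_coeffs" ([k1, k2, p1, p2, k3] as OpenCV has them; the pictures are not rectified), "R" (3x3) and "t" (3): a world point X has camera coordinates R X + t. Camera axes: x right, y down, z forward; pixel columns grow to the right and rows downward; lengths in m; the calibration is good to about 2 mm. A picture is of the moment at which its call begins. camera_model takes no time and is no camera call.
- close_job(): hands the job in, once; it reports no verdict.
The state is a dict: "time_s": time; "q": joint angles; "qd": joint speeds; "joint_torque": joint torques, N m; "position": TCP position; "tool_rot": TCP orientation; "contact_force": force on the tool from outside, world axes, zero at the start; "torque": the same for the moment, N m; "grip_width": finger opening in m.
Only numpy, scipy, OpenCV 4.12 (cv2) and the standard library are available. Lean on these libraries where they do the work, as an engineer would, in place of code of your own. Each camera call takes 0.05 s, during which the arm holds its last target.

## Task

The big round knurled cap on the outdoor enclosure is only started on its thread. Screw it down clockwise until it stops tight, then let go of it; leave the two smaller hexagonal glands beside it unturned.

Things in the scene. Friction and masses are not known exactly. Their poses are not given: they have to be found in the camera images.
- cap_mid (a point): Centre (half-way up, on the turning axis) of the big round black knurled cap, 44 mm across, 30 mm tall, on one of three ports in a row on the lid of a grey enclosure lying on the bench (180 x 340 mm, lid 60 mm high). z is up, along the axis; x follows the grey line on the cap's top. Tight, this point is 29 mm above the lid (cap's underside 14 mm); loose, up to 5 mm more. Grip any way across.
- cap (a joint): Turn of the knurled cap in rad: grows when turned clockwise seen from above, starts between 0.05 and 0.4, stops hard at 1.4 (tight). A quick thread lowers the cap by 3.5 mm per radian. It turns against about 0.12 N m of friction and stays where it is left.
- gland_a (a joint): Turn in rad of one smaller black hexagonal gland (30 mm across corners, top about 34 mm above the lid), tight already; 0 at the start, to be left alone. The ports are 105 mm apart in a row along the enclosure's long side; the cap may be on any of them, the glands are on the other two. Two flat rings, up to 8 mm tall, lie on the lid about 85 mm from the row.
- gland_b (a joint): Turn in rad of the other, identical hexagonal gland; 0 at the start, to be left alone.

How it is judged:
By the outcome, as a careful person would: the job done as asked, in the order asked, and still so for the second after the job is handed in, with the robot touching nothing.
It also fails if it takes over 32 s, if anything falls off the work surface, if the arm or the gripper's body presses on something with over 40 N, if the wrist force passes 120 N, or if a joint passes its speed limit or range.

## Working session

There is one attempt and no reset: what is moved stays moved. The work goes in short steps, Python scripts to look and compute and a tool call to move; the robot and the scene stay as the last step left them, time stands still between calls to the robot, and variables do not carry over. Pictures are saved under pics/ and viewed, and the job is handed in when it is done.

Besides the shell and the picture viewer there is one more tool, called after "Emit:" by a JSON object that holds its "op" and its "data". drive_tool: Moves the arm, as the interface text tells. Its arguments: {"type":"object","properties":{"plan":{"type":"array"},"gripper":{"type":"number"},"grip_force":{"type":"number"}},"required":["plan"]}

```bash
mkdir -p pics
python3 - <<'E'
from rig import *
import cv2,numpy as np
print(sense())
for n in("scene","top"):
    p,d=snapshot(n); cv2.imwrite(f"pics/{n}0.png",p[:,:,::-1]); np.savez(f"pics/{n}0.npz",p=p,d=d)
    print(camera_model(n))
E
```

```text
{'time_s': 0.0, 'q': array([-1.33940095e+00,  1.31151682e-01,  1.48928810e+00, -2.08821403e-05,
        1.52297579e+00, -8.54481578e-02]), 'qd': array([ 3.62321627e-04, -1.09300584e-03,  7.16560710e-04, -8.04673760e-05,
        9.82672003e-05,  1.97858462e-03]), 'joint_torque': array([-4.89528848e-04, -5.59826410e+01, -4.91773868e+01,  7.67961983e-02,
        3.50240234e-02, -1.61286630e-04]), 'position': array([ 0.18683382, -0.56973331,  0.30168812]), 'tool_rot': array([ 0.57212613,  0.41527402,  0.57311125, -0.41444261]), 'contact_force': array([-0.06657371, -0.55467575,  0.20846696]), 'torque': array([-0.01238256,  0.0158113 ,  0.00950162]), 'grip_width': 0.09325249558683403}
{'intrinsics': array([[462.9674879 ,   0.        , 276.58166362],
       [  0.        , 462.9674879 , 217.21964027],
       [  0.        ,   0.        ,   1.        ]]), 'dist_coeffs': array([0.03917994, 0.        , 0.        , 0.        , 0.        ]), 'R': array([[-0.76238997,  0.64703501,  0.01035501],
       [ 0.51725036,  0.6189266 , -0.59108538],
       [-0.38886193, -0.44528143, -0.80654253]]), 't': array([ 0.42329214, -0.25132962,  1.00488001])}
{'intrinsics': array([[505.49263372,   0.        , 281.25138817],
       [  0.        , 505.49263372, 207.10193108],
       [  0.        ,   0.        ,   1.        ]]), 'dist_coeffs': array([-0.11835216,  0.        ,  0.        ,  0.        ,  0.        ]), 'R': array([[ 0.00591777, -0.99993527,  0.00971737],
       [-0.99001588, -0.00722708, -0.14077048],
       [ 0.14083159, -0.00878731, -0.98999457]]), 't': array([0.01380195, 0.60282857, 0.79099473])}
```

View pics/scene0.png

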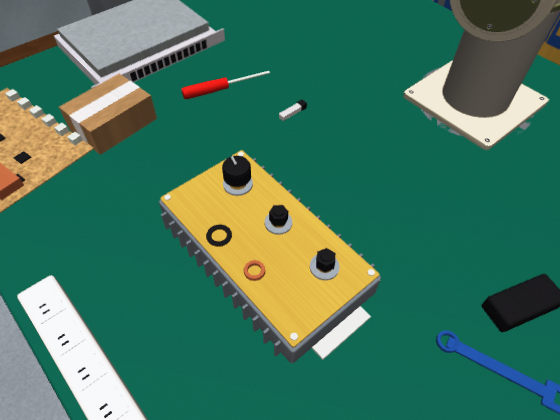

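View pics/top0.png

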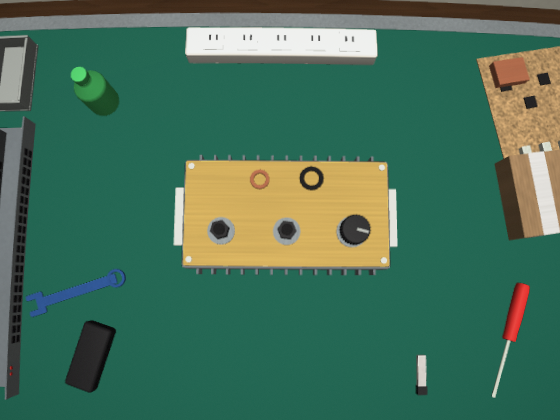

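The cap is at about (355,229) in top and (237,170) in scene. The glands are at (287,231) and (221,231) in top. I'll enlarge these areas.

Run:
```python
import cv2,numpy as np
a=np.load("pics/top0.npz")['p'][200:260,320:390,::-1]; b=np.load("pics/scene0.npz")['p'][145:205,200:270,::-1]
o=np.hstack([cv2.resize(x,None,fx=5.7,fy=5.7,interpolation=cv2.INTER_CUBIC) for x in(a,b)])
o=np.clip(o.astype(float)*1.6,0,255).astype(np.uint8)
cv2.imwrite("pics/crop0.png",o);print(o.shape)
```

```text
(342, 798, 3)
```

View pics/crop0.png

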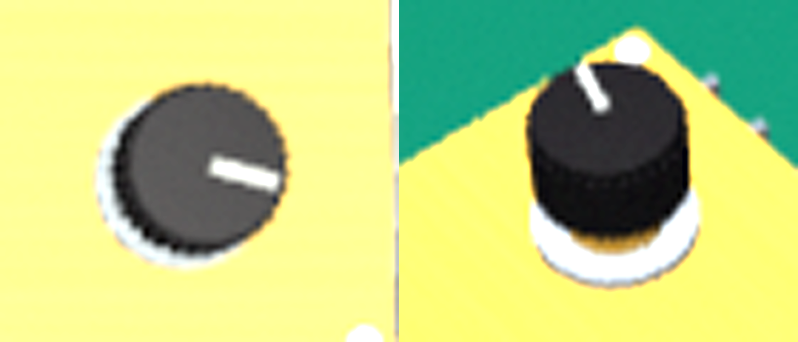

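In the crops, the cap's top face is centred at (207,165) in top and (209,119) in scene, relative to each crop. The grey line runs from (212,166) to (280,183) in the top crop.

```bash
cat > h.py <<'E'
from rig import *
import cv2,numpy as np
C={n:camera_model(n) for n in("scene","top")}
def und(n,p): 
    c=C[n]; return cv2.undistortPoints(np.array([[p]],float),c['intrinsics'],c['dist_coeffs'])[0,0]
def ray(n,p):
    c=C[n]; R=np.array(c['R']); return -R.T@c['t'], R.T@np.append(und(n,p),1)
def tri(pt,ps):
    P=[np.c_[C[n]['R'],C[n]['t']] for n in("top","scene")]
    X=cv2.triangulatePoints(P[0],P[1],und("top",pt),und("scene",ps)); X=(X[:3]/X[3]).ravel()
    for n,p in(("top",pt),("scene",ps)):
        c=C[n];q=cv2.projectPoints(X,cv2.Rodrigues(np.array(c['R']))[0],np.array(c['t']),c['intrinsics'],c['dist_coeffs'])[0].ravel(); print(n,'reproj',q-p)
    return X
def onz(n,p,z):
    o,d=ray(n,p); return o+d*(z-o[2])/d[2]
def dep(n,p,d):
    o,r=ray(n,p); return o+r*d[int(round(p[1])),int(round(p[0]))]
E
python3 - <<'E'
from h import *
f=lambda x,y,ox,oy:np.array([(x+.5)/5.7-.5+ox,(y+.5)/5.7-.5+oy])
X=tri(f(207,165,320,200),f(209,119,200,145));print('top ctr',X)
a,b=[onz("top",f(*p,320,200),X[2]) for p in((212,166),(280,183))];print('line',a,b,np.arctan2(*(b-a)[1::-1]))
D={n:np.load(f"pics/{n}0.npz")['d'] for n in("top","scene")}
for n,p in(("top",(354,227)),("top",(358,233)),("top",(330,215)),("top",(370,210)),("scene",(237,172)),("scene",(239,164)),("scene",(200,210)),("top",(287,230)),("top",(220,230))): print(n,p,dep(n,p,D[n]))
for p in((389,268),(388,162),(183,267),(185,162)): print('corner',onz("top",p,.06))
E
```

```text
top reproj [-0.14543978  0.14732787]
scene reproj [-0.19275757 -0.03518302]
top ctr [ 0.5613039  -0.09490343  0.1070333 ]
line [ 0.56126942 -0.0964652   0.1070333 ] [ 0.55681642 -0.11464637  0.1070333 ] -1.8109917891262681
top (354, 227) [ 0.56358098 -0.09184285  0.1096843 ]
top (358, 233) [ 0.5547432  -0.09823195  0.10707127]
top (330, 215) [ 0.58811367 -0.06096036  0.05866967]
top (370, 210) [ 0.59646503 -0.12589729  0.06061289]
scene (237, 172) [ 0.56883278 -0.08258611  0.10729686]
scene (239, 164) [ 0.55668407 -0.09304712  0.10873463]
scene (200, 210) [ 0.64052233 -0.09171965  0.05901238]
top (287, 230) [0.55986376 0.00920777 0.09465786]
top (220, 230) [0.55899361 0.11201506 0.09574384]
corner [ 0.5029885  -0.15522435  0.06      ]
corner [ 0.6766475  -0.15764245  0.06      ]
corner [0.50265345 0.17400387 0.06      ]
corner [0.67383166 0.17629739 0.06      ]
```

```bash
cat >> h.py <<'E'
from scipy.spatial.transform import Rotation as Ro
def go(T,yawdeg=None):
    s=sense(); q=s['tool_rot']; M=Ro.from_quat([q[1],q[2],q[3],q[0]]).as_matrix()
    print('t',s['time_s'],'pos',s['position'].round(4),'q6',s['q'][5].round(3),'x',M[:,0].round(3),'jaw yaw',np.degrees(np.arctan2(M[1,2],M[0,2])).round(1),'w',s['grip_width'],'F',s['contact_force'].round(1),'M',s['torque'].round(2))
    print('units',(M.T@(np.array(T)-s['position'])/.03).round(2))
E
python3 -c "
from h import *
go([.561,-.0955,.26])"
```

```text
t 0.1 pos [ 0.1869 -0.5698  0.3018] q6 -0.085 x [-0.     0.002 -1.   ] jaw yaw -71.8 w 0.09285607441977778 F [ 0.3 -0.2  0.1] M [-0.02 -0.    0.01]
units [  1.41  16.78 -11.13]
```

Emit:
{"op": "drive_tool", "data": {"plan": [[0, 0.5, -0.3, -0.5], [0, 1.5, -1, -1.5], [0.1, 2.7, -1.8, -2.5], [0.2, 3.9, -2.6, -3.5], [0.3, 5.1, -3.4, -4.5], [0.3, 6.3, -4.2, -5.5], [0.4, 7.4, -4.9, -6.5], [0.5, 8.4, -5.6, -7.5]], "gripper": 0, "grip_force": 30}}

```text
time_s: 0.77
position: [0.3748, -0.3298, 0.2869]
tool_rot: [0.688, 0.163, 0.688, -0.162]
contact_force: [0.7, 0.1, 0.1]
grip_width: 0.093
```

```bash
python3 -c "
from h import *
go([.561,-.0955,.26])"
```

```text
t 0.7667 pos [ 0.3748 -0.3298  0.2869] q6 -0.361 x [-0.     0.002 -1.   ] jaw yaw -26.6 w 0.09295380603104293 F [0.7 0.1 0.1] M [-0.08 -0.1   0.  ]
units [0.91 9.76 2.06]
```

Emit:
{"op": "drive_tool", "data": {"plan": [[0.1, 1.3, 0.3, -1], [0.2, 2.6, 0.5, -2], [0.3, 3.9, 0.8, -3], [0.4, 5.2, 1.1, -4], [0.6, 6.5, 1.4, -5], [0.7, 7.8, 1.7, -6], [0.8, 9.1, 1.9, -7], [0.9, 9.76, 2.06, -7.5]]}}

```text
time_s: 1.43
position: [0.5624, -0.0917, 0.2596]
tool_rot: [0.698, -0.115, 0.697, 0.117]
contact_force: [1.0, -1.0, -0.1]
grip_width: 0.093
```

Run:
```python
from h import *
go([.561,-.0955,.16])
p,d=snapshot("scene"); cv2.imwrite("pics/s1.png",p[:,:,::-1])
```

```text
t 1.4333 pos [ 0.5624 -0.0917  0.2596] q6 -0.583 x [-0.     0.003 -1.   ] jaw yaw 18.9 w 0.09300453182758626 F [ 1.  -1.  -0.1] M [-0.05 -0.12 -0.02]
units [ 3.32 -0.12 -0.09]
```

View pics/s1.png

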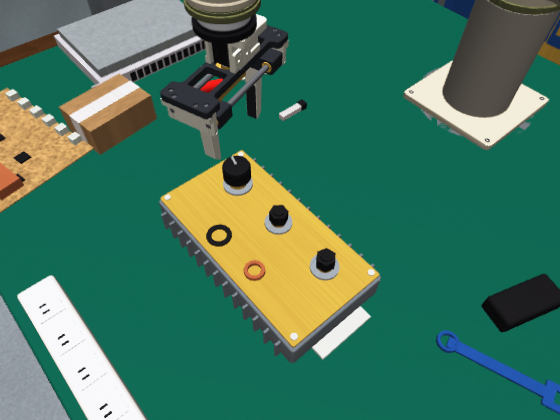

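The gripper hangs open above the cap at about (237,165), one finger on each side. Next is the descent.

Emit:
{"op": "drive_tool", "data": {"plan": [[0.4, -0.1, -0.1, 0], [0.9, -0.1, -0.1, 0], [1.4, -0.1, -0.1, 0], [1.9, -0.1, -0.1, 0], [2.4, -0.1, -0.1, 0], [2.8, -0.1, -0.1, 0], [3.15, -0.1, -0.1, 0], [3.3, -0.1, -0.1, 0]]}}

```text
time_s: 2.15
position: [0.56, -0.0941, 0.1574]
tool_rot: [0.696, -0.115, 0.698, 0.119]
contact_force: [-0.4, -0.1, 0.3]
grip_width: 0.0929
```

Run:
```python
from h import *
go([.561,-.0955,.16])
for n in("scene","top"):
    p,d=snapshot(n); 
    c=p[100:240,160:320] if n=="scene" else p[160:300,280:440]
    cv2.imwrite(f"pics/{n}2.png",cv2.resize(c[:,:,::-1],None,fx=4,fy=4,interpolation=cv2.INTER_CUBIC))
```

```text
t 2.15 pos [ 0.56   -0.0941  0.1574] q6 -0.591 x [-0.003  0.005 -1.   ] jaw yaw 19.0 w 0.09286504682882367 F [-0.4 -0.1  0.3] M [ 0.02 -0.07  0.04]
units [-0.09 -0.06  0.02]
```

View pics/scene2.png

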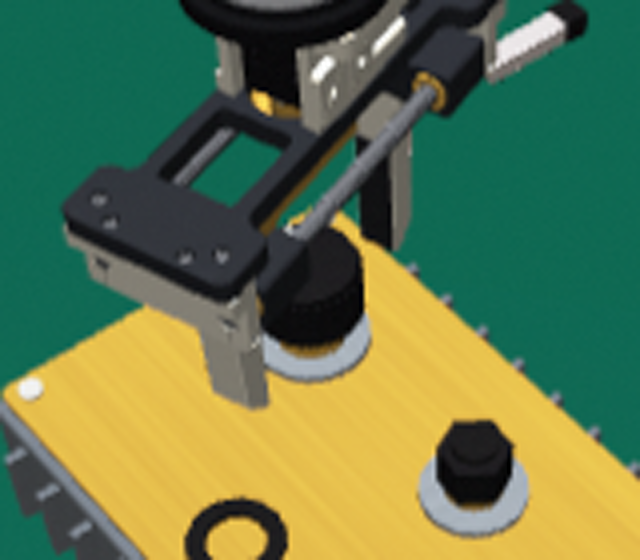

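View pics/top2.png

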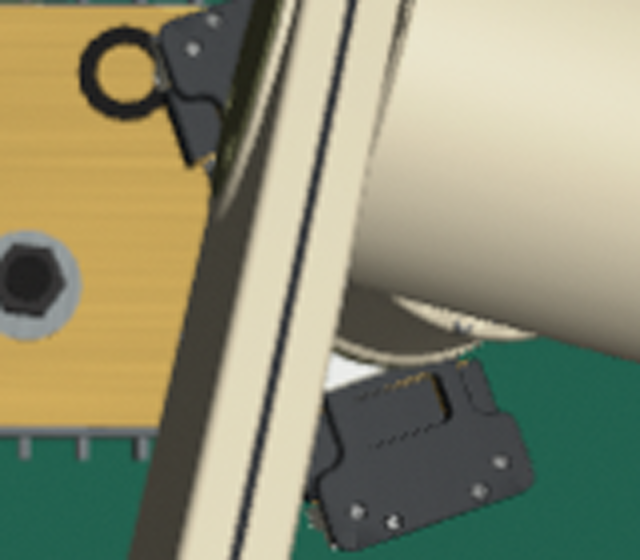

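The cap sits between the two open fingers, which straddle it clear of the gland at (475,470) in the crop. I'll close now.

Emit:
{"op": "drive_tool", "data": {"plan": [[-0.05, 0, 0, 0], [-0.05, -0.03, 0, 0], [-0.05, -0.03, 0, 0], [-0.05, -0.03, 0, 0], [-0.05, -0.03, 0, 0], [-0.05, -0.03, 0, 0], [-0.05, -0.03, 0, 0], [-0.05, -0.03, 0, 0]], "gripper": 255, "grip_force": 30}}

```text
time_s: 2.92
position: [0.5612, -0.0946, 0.1602]
tool_rot: [0.697, -0.115, 0.698, 0.119]
contact_force: [15.3, 5.3, -0.6]
grip_width: 0.0443
```

Run:
```python
from h import *
go([.561,-.0955,.16])
```

```text
t 2.9167 pos [ 0.5612 -0.0946  0.1602] q6 -0.593 x [-0.002  0.005 -1.   ] jaw yaw 19.0 w 0.04431067888737295 F [15.3  5.3 -0.6] M [ 0.95 -2.88  0.01]
units [ 0.01 -0.03 -0.01]
```

Emit:
{"op": "drive_tool", "data": {"plan": [[0.01, 0, 0.03, 0.4], [0.015, 0, 0.03, 1.1], [0.02, 0, 0.03, 1.8], [0.03, 0, 0.03, 2.5], [0.04, 0, 0.03, 3.2], [0.05, 0, 0.03, 3.9], [0.055, 0, 0.03, 4.5], [0.06, 0, 0.03, 5.0]]}}

```text
time_s: 3.58
position: [0.5622, -0.0944, 0.1585]
tool_rot: [0.703, 0.07, 0.704, -0.067]
contact_force: [0.6, -0.5, -1.3]
grip_width: 0.044
```

Run:
```python
from h import *
go([.561,-.0955,.16])
```

```text
t 3.5833 pos [ 0.5622 -0.0944  0.1585] q6 -0.065 x [-0.001  0.004 -1.   ] jaw yaw -11.1 w 0.04399187862844809 F [ 0.6 -0.5 -1.3] M [-0.02 -0.28  0.17]
units [-0.05 -0.04 -0.03]
```

Emit:
{"op": "drive_tool", "data": {"plan": [[0.01, 0, 0, 0.5], [0.015, 0, 0, 1.1], [0.02, 0, 0, 1.8], [0.03, 0, 0, 2.5], [0.04, 0, 0, 3.2], [0.05, 0, 0, 3.9], [0.055, 0, 0, 4.5], [0.06, 0, 0, 5.0]]}}

```text
time_s: 4.25
position: [0.5627, -0.0946, 0.1567]
tool_rot: [0.661, 0.251, 0.662, -0.248]
contact_force: [3.8, -2.4, -2.2]
grip_width: 0.0436
```

Run:
```python
from h import *
go([.561,-.0955,.16])
```

```text
t 4.25 pos [ 0.5627 -0.0946  0.1567] q6 0.462 x [ 0.     0.004 -1.   ] jaw yaw -41.3 w 0.04355624696691528 F [ 3.8 -2.4 -2.2] M [-0.24 -0.61  0.19]
units [-0.11 -0.06 -0.02]
```

Emit:
{"op": "drive_tool", "data": {"plan": [[0.005, 0, 0, 0.4], [0.01, 0, 0, 0.8], [0.015, 0, 0, 1.2], [0.02, 0, 0, 1.6], [0.025, 0, 0, 2.0], [0.03, 0, 0, 2.4], [0.035, 0, 0, 2.7], [0.035, 0, 0, 3.0]]}}

```text
time_s: 4.92
position: [0.5633, -0.0947, 0.1564]
tool_rot: [0.614, 0.351, 0.614, -0.349]
contact_force: [-5.8, -3.4, 4.7]
grip_width: 0.0435
```

Run:
```python
from h import *
go([.561,-.0955,.16])
```

```text
t 4.9167 pos [ 0.5633 -0.0947  0.1564] q6 0.777 x [ 0.002  0.003 -1.   ] jaw yaw -59.3 w 0.043497267463982484 F [-5.8 -3.4  4.7] M [-0.73  1.16  0.8 ]
units [-0.12 -0.08 -0.02]
```

Emit:
{"op": "drive_tool", "data": {"plan": [[0, 0, 0, 0.3], [0, 0, 0, 0.6], [0, 0, 0, 0.9], [0, 0, 0, 1.2], [0, 0, 0, 1.2], [0, 0, 0, 1.2], [0, 0, 0, 1.2], [0, 0, 0, 1.2]], "grip_force": 40}}

```text
time_s: 5.58
position: [0.5638, -0.0946, 0.1567]
tool_rot: [0.592, 0.389, 0.591, -0.386]
contact_force: [3.2, -0.6, -1.2]
grip_width: 0.0435
```

Run:
```python
from h import *
go([.561,-.0955,.16])
```

```text
t 5.5833 pos [ 0.5638 -0.0946  0.1567] q6 0.901 x [ 0.003  0.003 -1.   ] jaw yaw -66.5 w 0.043477474914277295 F [ 3.2 -0.6 -1.2] M [ 0.01 -0.83  1.16]
units [-0.11 -0.1  -0.01]
```

Emit:
{"op": "drive_tool", "data": {"plan": [[0, 0, 0, 0.2], [0, 0, 0, 0.2], [0, 0, 0, 0.2], [0, 0, 0, 0.2], [0, 0, 0, 0.2], [0, 0, 0, 0.2], [0, 0, 0, 0.2], [0, 0, 0, 0.2]], "gripper": 0}}

```text
time_s: 6.25
position: [0.5637, -0.0946, 0.1567]
tool_rot: [0.588, 0.395, 0.587, -0.392]
contact_force: [-0.1, -0.8, -0.5]
grip_width: 0.0908
```

Emit:
{"op": "drive_tool", "data": {"plan": [[-0.2, 0, 0, 0], [-0.6, 0, 0, 0], [-1.2, 0, 0, 0], [-1.9, 0, 0, 0], [-2.6, 0, 0, 0], [-3.2, 0, 0, 0], [-3.8, 0, 0, 0], [-4.2, 0, 0, 0]]}}

```text
time_s: 6.92
position: [0.5641, -0.0952, 0.2864]
tool_rot: [0.589, 0.396, 0.586, -0.392]
contact_force: [0.2, 0.2, 0.9]
grip_width: 0.0932
```

Run:
```python
from h import *
go([.3,-.35,.3])
```

```text
t 6.9167 pos [ 0.5641 -0.0952  0.2864] q6 0.922 x [ 0.006  0.002 -1.   ] jaw yaw -67.7 w 0.09324614087589642 F [0.2 0.2 0.9] M [-0.03 -0.05  0.01]
units [ -0.53 -11.37   4.51]
```

Released and lifted. I'll swing the arm clear so the top camera can see the cap.

Emit:
{"op": "drive_tool", "data": {"plan": [[0, -0.6, 0.2, 0], [-0.1, -1.8, 0.7, 0], [-0.2, -3, 1.2, 0], [-0.3, -4.2, 1.7, 0], [-0.4, -5.4, 2.2, 0], [-0.4, -6.6, 2.7, 0], [-0.5, -7.8, 3.2, 0], [-0.5, -8.8, 3.6, 0]]}}

```text
time_s: 7.58
position: [0.359, -0.2969, 0.301]
tool_rot: [0.589, 0.395, 0.585, -0.392]
contact_force: [0.8, -1.2, -0.6]
grip_width: 0.093
```

Run:
```python
from h import *
go([.3,-.35,.3])
o=[]
for n in("scene","top"):
    p,d=snapshot(n); cv2.imwrite(f"pics/{n}3.png",p[:,:,::-1])
    np.savez(f"pics/{n}3.npz",p=p,d=d)
    c=p[200:260,320:390,::-1] if n=="top" else p[145:205,200:270,::-1]
    o.insert(0,cv2.resize(c,None,fx=5.7,fy=5.7,interpolation=cv2.INTER_CUBIC))
cv2.imwrite("pics/crop3.png",np.clip(np.hstack(o).astype(float)*1.6,0,255).astype(np.uint8))
```

```text
t 7.5833 pos [ 0.359  -0.2969  0.301 ] q6 0.377 x [ 0.007  0.    -1.   ] jaw yaw -67.7 w 0.0930342455835712 F [ 0.8 -1.2 -0.6] M [ 0.   -0.    0.08]
units [ 0.02 -2.49  0.89]
```

View pics/crop3.png

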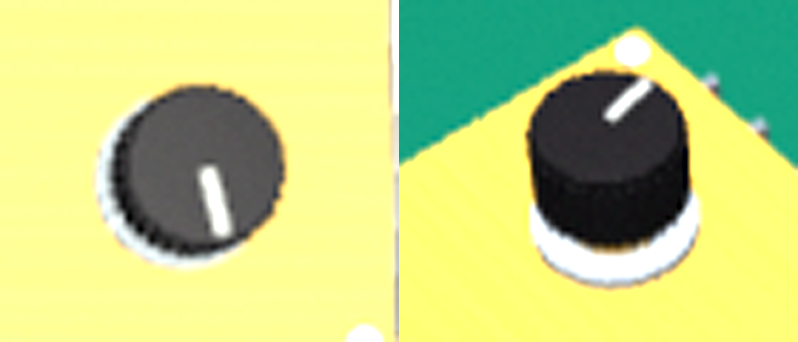

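View pics/top3.png

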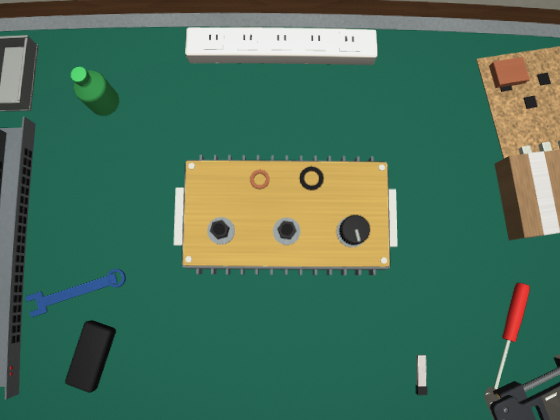

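The grey line now runs from (207,171) to (224,233) in the top crop, about 61° clockwise from before. The cap also sits visibly lower. Next I'll check its height and whether the glands changed.

Run:
```python
from h import *
f=lambda x,y,ox,oy:np.array([(x+.5)/5.7-.5+ox,(y+.5)/5.7-.5+oy])
X=tri(f(205,167,320,200),f(209,127,200,145));print(X)
a,b=[onz("top",f(*p,320,200),X[2]) for p in((207,171),(224,233))];an=np.arctan2(*(b-a)[1::-1]);print('turn cw rad',(-1.811-an)%(2*np.pi))
for n,bx in(("top",[(205,245,200,245),(270,245,305,245)]),("scene",[(260,200,300,240),(305,240,345,285)])):
    p0=np.load(f"pics/{n}0.npz")['p'].astype(int);p3=np.load(f"pics/{n}3.npz")['p'].astype(int)
    r=[(205,245,200,240),(305,268,0,0)]
    for (x0,x1,y0,y1) in ([(200,245,205,255),(265,310,205,255)] if n=="top" else [(258,300,195,240),(303,348,240,285)]):
        e=abs(p3-p0)[y0:y1,x0:x1];print(n,e.max(),e.mean())
```

```text
top reproj [-0.06241822  0.06326493]
scene reproj [-0.08279455 -0.01503646]
[ 0.56124425 -0.09504156  0.10351744]
turn cw rad 1.07414345705727
top 4 0.5565925925925926
top 4 0.5463703703703704
scene 4 0.564726631393298
scene 4 0.5680658436213992
```

```bash
python3 -c "
from rig import *
print(close_job())"
```

```text
the job is handed in; nothing more can be done
None
```

The knurled cap is screwed down to its stop and released, and the job is handed in at about 7.7 s of the 32 s allowed. I gripped it across at about half height and turned it clockwise, lowering with the thread. Then I opened the gripper, lifted and moved the arm clear.

- **Tight stop:** At the end the twisting torque rose from about 0.19 to 1.16 N m and the pads slipped on the cap, which shows the stop was reached.
- **Turn:** The grey line moved about 1.07 rad clockwise. That puts the start at about 0.33 rad, within the stated range.
- **Height:** The cap's top dropped from 0.107 m to 0.1035 m, against 0.104 m expected when tight.
- **Glands:** Pictures from both cameras before and after show no change beyond image noise.
- **Disagreement:** The gripper turned about 85° while the cap turned about 61°. The difference is the pads slipping, most of it probably against the stop.

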